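# Check a measuring stylus and show its ball to the inspection camera

## Robot

A 7-joint arm with a two-finger parallel gripper is mounted at the origin on a cart in front of the work surface, level with it; the furniture and walls round the work are solid. World frame = base frame: x ahead of the robot, y to its left, z up, the work surface at z = 0. Lengths are in mm, angles in rad, forces in N, time in s.
With the tool pointing down it reaches from about 400 to 875 mm from the base axis. Payload 4.4 kg.
Tool frame: the origin (TCP) lies at the very end of the fingers, on their centre line; the grasp point (between the pads) lies 19 mm behind it; z points along the fingers, y is the line along which they close (so a half turn about z gives the same grasp; the last joint's range is limited). The gripper opens to 85 mm and grips with 20 to 120 N. Pads are 22 mm wide; open, the fingers measure 114 mm over their backs; the gripper's body (76 mm by 85 mm) begins 54 mm behind the grasp point. The pads swing forward as they close: fully open they stand 13 mm farther back than shut.
Start: joints at [1.191, 0.628, 0.038, 1.517, -0.027, 0.996, -0.02], TCP at [200.667, -618.264, 231.313] pointing down, gripper open.
Joint ranges: [-3.06, 3.06], [-0.37, 2.12], [-1.25, 1.32], [0.18, 2.47], [-1.1, 4.24], [0.23, 1.98], [-2.94, 2.94]. Speed limits (rad/s): [2.57, 2.57, 3.14, 3.14, 3.14, 3.14, 3.14].

## Interface

Orientations are given as [roll, pitch, yaw] about the fixed x, y, z axes, in that order (R = Rz(yaw) Ry(pitch) Rx(roll)).
In Python, from cell import read_state, get_image, camera_info, finish_job gives the robot as it stands.
- The arm moves only by the tool play_rows, never from a script. Its argument "deltas" is one flat list of numbers, 7 for each row, row after row: the shift along the tool's x, y, z in mm, then the turn, a rotation vector about the tool's x, y, z in rad, then the opening, from 0 (shut) to 1 (fully open). In form: [dx, dy, dz, ax, ay, az, grip, dx, dy, dz, ax, ay, az, grip, ...]. A call has 1 to 10 rows; each row is the pose to reach, as a shift and turn from the pose commanded when the call began, along the tool's axes at that moment; what a row does not reach only later rows make up. A row lasts 1/8 s, in which the tool goes at most 62.5 mm and 10.7 degrees, less where a joint would pass 70% of its speed; a pose out of reach is approached as far as the arm can. A call with a gripper value outside its range is refused whole. The fingers move at their own pace and stop on an object; the grip force is fixed at half the most. Time passes only in rows, so rows that repeat a pose let the fingers close. It gives the time, the measured TCP pose, the force, the opening and the grip force at its end, in the units of the state.
- read_state(): the state, without advancing time (a new reading comes with each control period).
- get_image(name): name is "side" or "top"; returns the picture (420x560x3 uint8, red, green, blue); there is no depth.
- camera_info(name): a dict with "fx", "fy", "cx", "cy" (pixels), "T" (4x4, takes a point from camera to world coordinates). Camera axes: x right, y down, z forward; pixel columns grow to the right and rows downward; lengths in mm; the calibration is good to about 2 mm. A picture is of the moment at which its call begins. camera_info takes no time and is no camera call.
- finish_job(): hands the job in; it is judged then, once.
The state is a dict: "clock": time; "qpos": joint angles; "qd": joint speeds; "tau": joint torques, N m; "eef_pos": TCP position; "tool_rot": TCP orientation; "force": force on the tool from outside, world axes, zero at the start; "torque": the same for the moment, N m; "width": finger opening in mm; "gripper_force": force on a finger pad.
Only numpy, scipy, OpenCV 4.12 (cv2) and the standard library are available. Lean on these libraries where they do the work, as an engineer would, in place of code of your own. Each camera call takes 0.05 s, during which the arm holds its last target. There are 200 camera calls.

## Task

Take the long-handled, ball-tipped stylus out of its stand and touch its ball gently on the gauge's two sprung feet, first the low one, then the high one, so that each gives a little but is not forced against its stop. Then hold the stylus up to the inspection camera, handle uppermost, with the ball midway between the tips of the two prongs and the stylus square across the lens axis, leaning back in the plane of that axis; finish still holding it there, motionless and touching nothing but the gripper. Do not knock the camera, and leave the short stylus in the stand and the dish, beaker, dropper bottle and tape where they are.

Things in the scene. Friction and masses are not known exactly. Their poses are not given: they have to be found in the camera images.
- stylus: long-handled stylus, 110 g, round. Origin: bottom of its ball tip; z up its axis to the handle. Along z, mm: ball 10 wide, shank 6 wide, boss 13 wide at 54-60, dark flange 26 wide at 60-65, round aluminium handle 18 wide at 65-115 (the place to grip). Stands tip down in a stand hole, flange on the top plate, origin 15 mm above the worktop; a 60 mm lift frees it
- ball (a point): centre of the stylus's ball tip (ball radius 5 mm), on the stylus axis 5 mm above its origin; axes as those of the stylus
- stylus_short: the other stylus in the stand: the same flange and handle thickness, but the handle only 24 mm long (it ends 89 mm above its origin) and the tip pointed. Leave it
- stand: fixed rack for two styli, origin under its centre: dark base 70 x 150 x 10 mm; aluminium top plate 56 x 136 mm, its top 75 mm above the worktop, on two end cheeks, open at the front (-x). Two through holes 15 mm wide on its own y axis at +32 and -32 mm; which stylus stands in which varies
- gauge: fixed checking gauge, origin under its centre: dark base 70 x 110 x 12 mm with two aluminium pillars 34 mm across, each carrying a steel foot. The low foot is at its own y = -28 mm, the high foot at y = +28 mm. Obstacle to its left: a fixed hand press, 350 mm tall, centred at x 0.61, y 0.46 m, its lever reaching to x 0.50; bring the arm in nearer the base than that
- foot_low_top (a point): centre of the top face of the low foot (a steel disc 22 mm across), 35 mm above the worktop when free
- foot_high_top (a point): centre of the top face of the high foot (a steel disc 22 mm across), 63 mm above the worktop when free
- foot_low (a joint): how far the low foot is pressed down, m: 0 free, stop at 0.007. Spring: 1.2 N to start, about 0.6 N more per mm, 5.4 N at the stop; springs back
- foot_high (a joint): how far the high foot is pressed down, m; same spring and stop as the low foot
- camera: fixed inspection camera, origin under its stand: base 120 x 100 mm, 324 mm tall post 35 mm behind the origin, white body 48 mm square, lens 40 mm wide looking to its own -x and 25 degrees down. Lens front 100 mm before the origin, 216 mm up. Two thin steel prongs (4 mm, 70 mm apart, one each side of the lens, parallel to its axis) end level with the focus
- focus (a point): the camera's focus, midway between the two prong tips, on the lens axis 110 mm in front of the lens, 170 mm above the worktop. x points to the lens (25 degrees upward), y from prong to prong, z upward square to the lens axis (25 degrees from vertical, its upper end leaning away from the camera): the stylus's z is to point along this z
- petri_dish: flat clear dish, 63 mm across, 15 mm high, origin under its centre; leave it
- beaker: glass beaker, 53 mm across, 68 mm high, origin under its centre; leave it
- dropper: small brown dropper bottle with black cap, 34 mm across, 85 mm high, origin under its centre; leave it
- tape_roll: roll of tape lying flat, 76 mm across, 19 mm high, origin under its centre; leave it
Not all that is in view belongs to the job. What is shaped like the gauge but red is not meant.

How it is judged:
By the outcome, as a careful person would: the job done as asked, in the order asked, and still so for the second after the job is handed in, while the arm keeps its last pose, push and grip.
It also fails if it takes over 58 s, if anything falls off the work surface, if the arm or the gripper's body presses on something with over 40 N, if the wrist force passes 120 N, or if a joint passes its speed limit or range.

## Working session

There is one attempt and no reset: what is moved stays moved. The work goes in short steps, Python scripts to look and compute and a tool call to move; the robot and the scene stay as the last step left them, time stands still between calls to the robot, and variables do not carry over. Pictures are saved under pics/ and viewed, at most 10 in all, crops included, and the job is handed in when it is done.

Besides the shell and the picture viewer there is one more tool, called after "Call:" as name(argument=value, ...), one argument or row to a line, values as JSON. play_rows: Moves the arm, as the interface text tells. Its arguments: {"type":"object","properties":{"deltas":{"type":"array"}},"required":["deltas"]}

```bash
mkdir -p pics
python3 - <<'E'
from cell import *
import cv2,numpy as np
for n in("side","top"):
    im=get_image(n);cv2.imwrite(f"pics/{n}0.png",im[:,:,::-1])
    c=camera_info(n);print(n,c["fx"],c["fy"],c["cx"],c["cy"]);print(np.round(c["T"],3))
print(read_state())
E
```

```text
side 465.5755753011196 465.5755753011196 280.4627476183958 207.39603502010337
[[ 9.970000e-01 -3.000000e-02  6.400000e-02  5.278730e+02]
 [-7.100000e-02 -4.070000e-01  9.110000e-01 -1.113546e+03]
 [-1.000000e-03 -9.130000e-01 -4.080000e-01  5.652460e+02]
 [ 0.000000e+00  0.000000e+00  0.000000e+00  1.000000e+00]]
top 543.1655103391229 543.1655103391229 274.2317650163695 213.19456888904887
[[-1.100000e-02 -9.920000e-01  1.260000e-01  4.045860e+02]
 [-1.000000e+00  1.300000e-02  1.400000e-02 -1.056120e+02]
 [-1.600000e-02 -1.260000e-01 -9.920000e-01  1.594978e+03]
 [ 0.000000e+00  0.000000e+00  0.000000e+00  1.000000e+00]]
{'clock': 0.1, 'qpos': array([ 1.19120105,  0.62925575,  0.03845466,  1.51825235, -0.02700692,
        0.99633182, -0.01999806]), 'qd': array([ 0.00085093, -0.00235671, -0.00061203, -0.00229804, -0.00015938,
       -0.00149923,  0.00034031]), 'tau': array([ 2.92120632e-03, -5.64533830e+01,  1.23047076e+00, -1.93974191e+01,
        1.12980188e-02,  5.45478018e-03,  3.49676350e-05]), 'eef_pos': array([ 200.48790218, -617.71602235,  230.48487851]), 'tool_rot': array([-3.13986365e+00,  1.75240200e-05,  3.13785811e-01]), 'force': array([-0.49698856, -0.89979465, -0.9249757 ]), 'torque': array([ 0.02361989, -0.03192619, -0.0173754 ]), 'gripper_force': 0.0, 'width': 85.68743295419424}
```

View pics/side0.png

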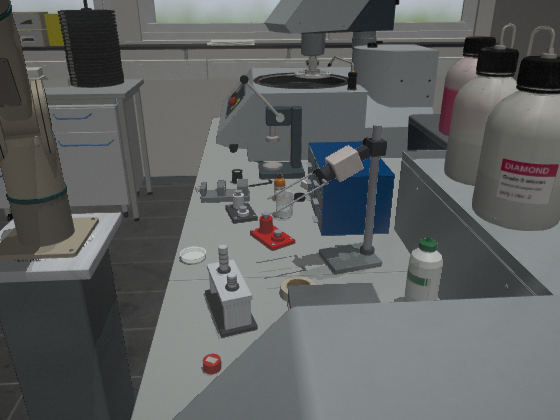

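View pics/top0.png

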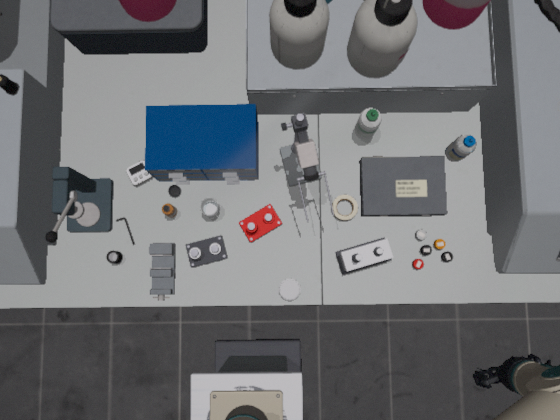

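Top view: the stand is at (365,256), the grey gauge at (207,251), a red decoy at (261,223) and the inspection camera at (305,160), its prongs running down to about y=230. Side view: the stand holds a taller handle at (223,255) and a shorter one at (232,283). Next I'll enlarge these.

Run:
```python
import cv2,numpy as np
s=cv2.imread("pics/side0.png");t=cv2.imread("pics/top0.png")
def crop(im,x,y,w,h,f,W,H):
    return cv2.resize(im[y:y+h,x:x+w],(W,H),interpolation=cv2.INTER_CUBIC)
# side: gauge/prongs/stand ; 
a=crop(s,190,140,200,100,4,800,300*400//300)
cv2.imwrite("pics/c1.png",np.vstack([crop(s,190,160,200,100,4,800,400)[:, :], ]))
b=np.hstack([crop(s,200,240,60,90,0,400,600),crop(t,330,230,70,52,0,400,297).repeat(1,0) if 0 else np.vstack([crop(t,330,230,70,52,0,400,300),crop(t,180,226,70,52,0,400,300)])])
cv2.imwrite("pics/c2.png",b)
cv2.imwrite("pics/c3.png",crop(t,265,110,100,133,0,450,600))
```

```text
(no output)
```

View pics/c1.png

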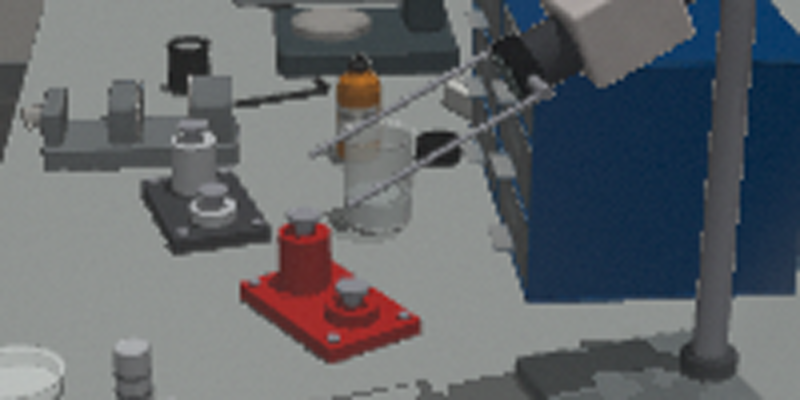

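View pics/c2.png

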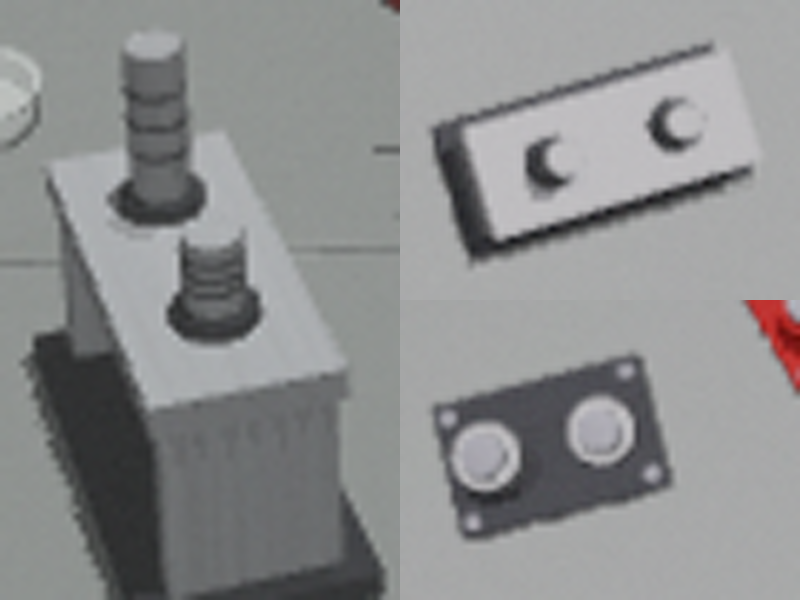

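View pics/c3.png

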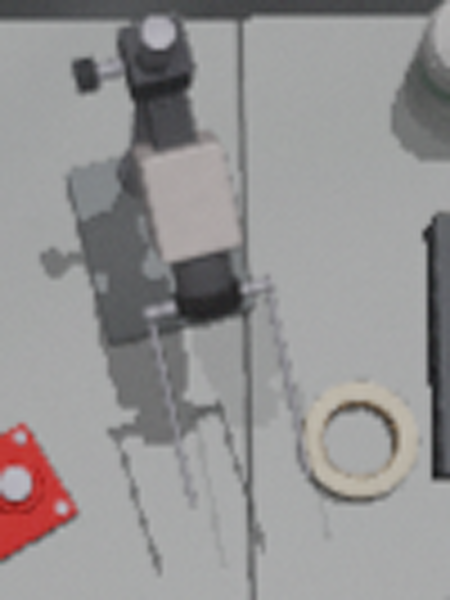

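Named objects:
- **Gauge:** the dark one, top view (195,253) high foot and (215,248) low foot. The red one at (261,223) is the decoy.
- **Stylus:** the two candidates are side (223,246), tall handle, and side (232,275), short handle. The tall one fits "long-handled" and is the left one in the top view, at (358,258).

The crop confirms this.

```bash
cat > h.py <<'E'
from cell import *
import cv2,numpy as np
from scipy.spatial.transform import Rotation as R
C={n:camera_info(n) for n in("side","top")}
def ray(n,p):
    c=C[n];T=c["T"];d=T[:3,:3]@[(p[0]-c["cx"])/c["fx"],(p[1]-c["cy"])/c["fy"],1]
    return T[:3,3],d/np.linalg.norm(d)
def onz(n,p,z):
    o,d=ray(n,p);return o+d*(z-o[2])/d[2]
def tri(ps,pt):
    a,u=ray("side",ps);b,v=ray("top",pt)
    s,t=np.linalg.lstsq(np.c_[u,-v],b-a,rcond=None)[0]
    return (a+s*u+b+t*v)/2,np.linalg.norm(a+s*u-b-t*v)
def proj(n,X):
    c=C[n];p=np.linalg.inv(c["T"])@np.r_[X,1];return np.array([c["fx"]*p[0]/p[2]+c["cx"],c["fy"]*p[1]/p[2]+c["cy"]])
def go(pos,rot):  # delta from measured pose to target, tool axes
    s=read_state();r=R.from_euler("xyz",s["tool_rot"])
    return np.round(r.inv().apply(np.array(pos)-s["eef_pos"]),1),np.round((r.inv()*rot).as_rotvec(),3)
E
python3 - <<'E'
from h import *
np.set_printoptions(precision=1,suppress=True)
P=dict(long=((223.2,246.3),(358.4,258.2),130),short=((232,275.2),(379.3,251.5),104),high=((237.5,192),(195,252.9),63),low=((242.8,207.5),(215,248.5),35),
 prongL=((268.8,198.5),(307.7,221.6),170),prongR=((273,214),(332.8,215.6),170))
for k,(a,b,z) in P.items(): print(k,*tri(a,b),onz("side",a,z),onz("top",b,z))
# stand plate & gauge base by mask in top view
t=cv2.imread("pics/top0.png");g=cv2.cvtColor(t,cv2.COLOR_BGR2GRAY)
for nm,(x,y,w,h),m,z in(("stand",(330,230,70,52),g>185,75),("gauge",(180,226,70,52),g<100,12)):
    M=np.zeros_like(g);M[y:y+h,x:x+w]=255*m[y:y+h,x:x+w]
    c=max(cv2.findContours(M,cv2.RETR_EXTERNAL,cv2.CHAIN_APPROX_NONE)[0],key=cv2.contourArea)
    b=cv2.boxPoints(cv2.minAreaRect(c));w=np.array([onz("top",p,z)for p in b]);print(nm,w.mean(0),np.linalg.norm(np.diff(w,axis=0),axis=1),w[:, :2].tolist())
E
```

```text
long [ 469.5 -309.5  125.4] 6.415015412392465 [ 473.2 -317.5  130. ] [ 466.1 -309.2  130. ]
short [ 487.5 -371.3   97.6] 4.927784732134316 [ 490.5 -381.1  104. ] [ 484.7 -370.4  104. ]
high [490.9 142.7  55.4] 2.1377159849907943 [492.5 124.1  63. ] [489.4 141.4  63. ]
low [504.9  89.1  29.5] 3.302598969006749 [506.7  77.1  35. ] [502.9  88.3  35. ]
prongL [ 565.7 -173.4  166. ] 6.042878656558713 [ 568.4 -182.1  170. ] [ 562.3 -173.2  170. ]
prongR [ 576.3 -240.6  160. ] 4.4077220033036655 [ 572.9 -262.7  170. ] [ 577.3 -239.7  170. ]
stand [ 479.  -340.7   75. ] [133.4  51.5 132.8] [[485.7552448471796, -269.92826371002934], [522.0724325660502, -398.2923465282155], [472.17523913826074, -411.13491180937774], [436.10289876307843, -283.2941242331898]]
gauge [496.8 117.3  12. ] [109.1  69.6 108.5] [[517.8650163010786, 178.913800105499], [543.0810941178237, 72.79753626500164], [475.5317224803377, 55.927431522845126], [450.525036541774, 161.47740609362714]]
```

Run:
```python
from h import *
print(go([470,-310,220],R.from_euler("xyz",[np.pi,0,1.84])))
```

```text
(array([ 351.3, -209.5,   10.8]), array([-1.000e-03, -1.000e-03, -1.526e+00]))
```

Call:
play_rows(
  deltas=[351,-209,11,0,0,-1.526,0.6,351,-209,11,0,0,-1.526,0.6,351,-209,11,0,0,-1.526,0.6,351,-209,11,0,0,-1.526,0.6,351,-209,11,0,0,-1.526,0.6,351,-209,11,0,0,-1.526,0.6,351,-209,11,0,0,-1.526,0.6,351,-209,11,0,0,-1.526,0.6,351,-209,11,0,0,-1.526,0.6,351,-209,11,0,0,-1.526,0.6],
)

```text
clock: 1.35
eef_pos: [469.3, -311.8, 220.1]
tool_rot: [-3.141, -0.0, 1.836]
force: [0.4, 0.0, -0.5]
width: 51.5
gripper_force: 0.0
```

Run:
```python
from h import *
s=read_state();print(s["eef_pos"],s["tool_rot"],s["qpos"],s["width"])
print(go([470,-310,200],R.from_euler("xyz",[np.pi,0,1.84])))
f=lambda im,x,y,w,h,W,H:cv2.resize(im[y:y+h,x:x+w],(W,H),interpolation=cv2.INTER_CUBIC)
a=get_image("side")[:,:,::-1];b=get_image("top")[:,:,::-1]
cv2.imwrite("pics/d1.png",np.hstack([f(a,180,170,90,135,400,600),f(b,320,210,90,135,400,600)]))
print(proj("side",s["eef_pos"]),proj("top",s["eef_pos"]))
```

```text
[ 469.32718138 -311.80237796  220.07396785] [-3.14094125e+00 -2.12330685e-04  1.83571551e+00] [ 0.79289788  0.54022802 -0.39004786  1.76826299  0.25606803  0.88383726
  0.55419371] 51.51894715470594
(array([ 1.6,  1.1, 20.1]), array([-0.001, -0.   , -0.004]))
[218.73451382 202.40093057] [364.33674991 255.32679511]
```

View pics/d1.png

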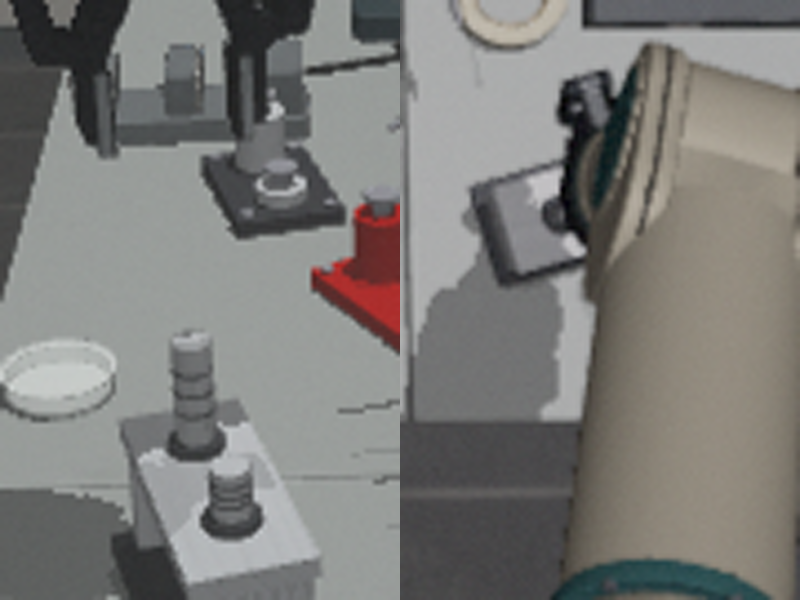

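Crop d1: the open fingertips at side px (204,204) and (235,200) straddle the projected TCP (219,202). The long handle's top is at (223,246), so the aim agrees to about 2 mm. I'll descend and grip.

Call:
play_rows(
  deltas=[1.5,1.5,70,0,0,-0.004,0.6,1.5,1.5,110,0,0,-0.004,0.6,1.5,1.5,132,0,0,-0.004,0.6,1.5,1.5,132,0,0,-0.004,0.6,1.5,1.5,132,0,0,-0.004,0.6,1.5,1.5,132,0,0,-0.004,0,1.5,1.5,132,0,0,-0.004,0,1.5,1.5,132,0,0,-0.004,0,1.5,1.5,132,0,0,-0.004,0,1.5,1.5,132,0,0,-0.004,0],
)

```text
clock: 2.7
eef_pos: [471.6, -309.8, 89.5]
tool_rot: [3.141, 0.002, 1.843]
force: [-1.6, 0.8, 6.2]
width: 16.5
gripper_force: 58.3
```

Call:
play_rows(
  deltas=[0,0,0,0,0,0,0,0,0,0,0,0,0,0,0,0,0,0,0,0,0],
)

```text
clock: 3.08
eef_pos: [471.6, -309.8, 89.5]
tool_rot: [3.141, 0.002, 1.843]
force: [-0.5, -0.7, 6.1]
width: 16.7
gripper_force: 58.3
```

Call:
play_rows(
  deltas=[0,0,-15,0,0,0,0,0,0,-30,0,0,0,0,0,0,-60,0,0,0,0,0,0,-100,0,0,0,0,0,0,-140,0,0,0,0,0,0,-140,0,0,0,0,0,0,-140,0,0,0,0,0,0,-140,0,0,0,0],
)

```text
clock: 4.08
eef_pos: [470.2, -308.9, 227.2]
tool_rot: [-3.14, -0.002, 1.844]
force: [0.2, -0.3, -1.9]
width: 16.4
gripper_force: 58.6
```

Run:
```python
from h import *
s=read_state();print(s["eef_pos"],s["tool_rot"],s["force"],s["width"])
f=lambda im,x,y,w,h,W,H:cv2.resize(im[y:y+h,x:x+w],(W,H),interpolation=cv2.INTER_CUBIC)
a=get_image("side")[:,:,::-1];cv2.imwrite("pics/e_full.png",a)
cv2.imwrite("pics/e1.png",f(a,180,140,90,135,400,600))
r=R.from_euler("xyz",s["tool_rot"]);z=-r.as_matrix()[:,2]
for d in(-74.5,-69.5,-11.5): print(d,proj("side",s["eef_pos"]+d*z))
# next: above low foot
print(go([503,89,200],R.from_euler("xyz",[np.pi,0,1.82])))
```

```text
[ 470.15842326 -308.89141296  227.22506183] [-3.13983759e+00 -1.82574094e-03  1.84385924e+00] [ 0.20791209 -0.27406734 -1.85312492] 16.413509949115078
-74.5 [221.09764709 233.82198941]
-69.5 [220.96446791 231.51002525]
-11.5 [219.37392075 203.89844367]
(array([374.3, 138.9,  27.6]), array([-0.002, -0.002,  0.024]))
```

View pics/e1.png

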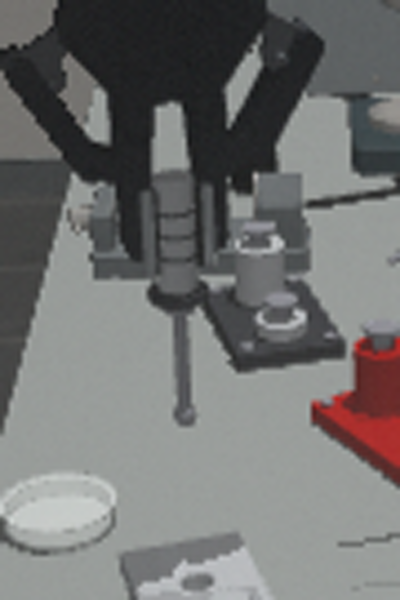

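Crop e1: the stylus hangs straight in the gripper. Its ball is at side px (221,233), about where the TCP offset predicts. The long stylus is out and the short one is still in the stand. Moving above the low foot.

Call:
play_rows(
  deltas=[55,20,0,0,0,0.024,0,115,43,5,0,0,0.024,0,175,65,15,0,0,0.024,0,235,87,25,0,0,0.024,0,295,109,35,0,0,0.024,0,350,130,45,0,0,0.024,0,374,139,50,0,0,0.024,0,374,139,50,0,0,0.024,0,374,139,50,0,0,0.024,0,374,139,50,0,0,0.024,0],
)

```text
clock: 5.38
eef_pos: [504.1, 86.6, 178.2]
tool_rot: [-3.141, 0.001, 1.817]
force: [-0.3, -0.9, -1.4]
width: 16.3
gripper_force: 58.6
```

Run:
```python
from h import *
s=read_state();print(s["eef_pos"],s["tool_rot"],s["force"],s["width"],s["qpos"])
f=lambda im,x,y,w,h,W,H:cv2.resize(im[y:y+h,x:x+w],(W,H),interpolation=cv2.INTER_CUBIC)
a=get_image("side")[:,:,::-1];b=get_image("top")[:,:,::-1];cv2.imwrite("pics/g_top.png",b)
cv2.imwrite("pics/g1.png",np.hstack([f(a,205,130,80,120,400,600),f(b,165,200,80,120,400,600)]))
for d in(-74.5,-69.5):
  X=s["eef_pos"]+[0,0,d];print(d,proj("side",X),proj("top",X))
print("low at",proj("side",[503,89.3,35]),proj("side",[490,143,63]))
print(go([503,89,114],R.from_euler("xyz",[np.pi,0,1.82])))
```

```text
[504.05355468  86.61178686 178.15896998] [-3.14091741e+00  7.71916511e-04  1.81728009e+00] [-0.25514551 -0.93417308 -1.40119728] 16.325347262539378 [ 0.03659573  0.52815462 -0.38132622  1.94915653  0.29024709  0.71794492
 -0.27171894]
-74.5 [240.97957623 183.32185932] [212.52302189 246.5244736 ]
-69.5 [240.91409495 181.62009563] [212.2887964  246.40582937]
low at [241.48682288 205.77804188] [236.73097392 189.5681393 ]
(array([ 2.3, -0.7, 64.4]), array([-0.   ,  0.   , -0.002]))
```

View pics/g1.png

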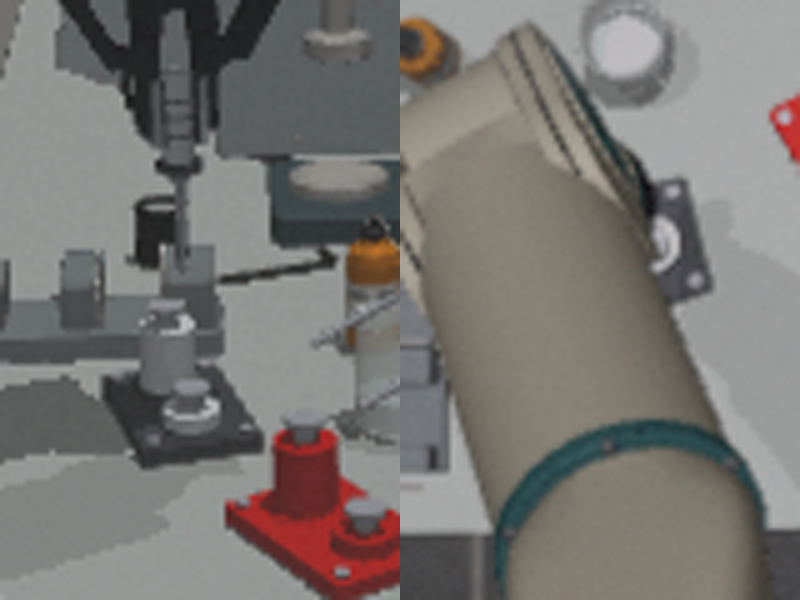

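Crop g1: the ball is at side px (241,182), matching its projection. The low foot is at (243,207) and the high foot at (238,191). Both agree with the estimates to a few mm. Descending to just above the low foot.

Call:
play_rows(
  deltas=[1.6,1.4,40,0,0,0,0,1.6,1.4,63,0,0,0,0,1.6,1.4,63,0,0,0,0,1.6,1.4,63,0,0,0,0,1.6,1.4,63,0,0,0,0],
)

```text
clock: 6.1
eef_pos: [505.9, 90.3, 116.5]
tool_rot: [3.139, 0.0, 1.819]
force: [-0.9, 0.2, -1.8]
width: 16.5
gripper_force: 58.7
```

Call:
play_rows(
  deltas=[0,0,2,0,0,0,0,0,0,4,0,0,0,0,0,0,4,0,0,0,0,0,0,4,0,0,0,0],
)

```text
clock: 6.6
eef_pos: [505.1, 90.2, 111.3]
tool_rot: [-3.142, 0.0, 1.82]
force: [-0.5, -0.6, -1.1]
width: 16.8
gripper_force: 58.7
```

Call:
play_rows(
  deltas=[0,0,2,0,0,0,0,0,0,2,0,0,0,0,0,0,2,0,0,0,0],
)

```text
clock: 6.98
eef_pos: [505.2, 90.3, 109.4]
tool_rot: [3.141, -0.0, 1.82]
force: [-0.7, 0.2, -1.1]
width: 16.8
gripper_force: 58.7
```

Call:
play_rows(
  deltas=[0,0,1.5,0,0,0,0,0,0,1.5,0,0,0,0,0,0,1.5,0,0,0,0],
)

```text
clock: 7.35
eef_pos: [505.1, 90.3, 107.9]
tool_rot: [3.141, -0.0, 1.82]
force: [0.5, 0.2, 0.8]
width: 16.7
gripper_force: 58.7
```

Call:
play_rows(
  deltas=[0,0,1,0,0,0,0,0,0,1,0,0,0,0,0,0,1,0,0,0,0],
)

```text
clock: 7.72
eef_pos: [505.2, 90.3, 106.9]
tool_rot: [3.141, -0.0, 1.82]
force: [-0.1, 0.7, 1.5]
width: 16.8
gripper_force: 58.7
```

Call:
play_rows(
  deltas=[0,0,0,0,0,0,0,0,0,0,0,0,0,0],
)

```text
clock: 7.98
eef_pos: [505.1, 90.3, 106.9]
tool_rot: [3.141, 0.0, 1.82]
force: [-0.0, -0.2, 2.5]
width: 16.6
gripper_force: 58.7
```

The low foot gives about 3 mm at roughly 3 N. Lifting and moving across to the high foot.

Call:
play_rows(
  deltas=[0,0,-20,0,0,0,0,0,0,-50,0,0,0,0,0,0,-50,0,0,0,0,30,0,-50,0,0,0,0,54,0,-50,0,0,0,0,54,0,-50,0,0,0,0,54,0,-36,0,0,0,0,54,0,-36,0,0,0,0,54,0,-36,0,0,0,0,54,0,-36,0,0,0,0],
)

```text
clock: 9.22
eef_pos: [492.0, 142.2, 142.9]
tool_rot: [3.141, 0.0, 1.819]
force: [0.9, -0.2, -1.4]
width: 16.7
gripper_force: 58.7
```

Call:
play_rows(
  deltas=[0,0,2,0,0,0,0,0,0,3,0,0,0,0,0,0,3,0,0,0,0,0,0,3,0,0,0,0],
)

```text
clock: 9.72
eef_pos: [491.8, 142.6, 139.9]
tool_rot: [3.141, 0.0, 1.82]
force: [0.8, 1.0, -1.3]
width: 16.6
gripper_force: 58.7
```

Call:
play_rows(
  deltas=[0,0,2,0,0,0,0,0,0,4,0,0,0,0,0,0,4,0,0,0,0,0,0,4,0,0,0,0],
)

```text
clock: 10.22
eef_pos: [491.9, 142.7, 135.9]
tool_rot: [3.141, -0.0, 1.82]
force: [0.1, 0.6, -0.1]
width: 16.4
gripper_force: 58.7
```

Call:
play_rows(
  deltas=[0,0,1,0,0,0,0,0,0,1,0,0,0,0,0,0,1,0,0,0,0],
)

```text
clock: 10.6
eef_pos: [491.9, 142.7, 134.9]
tool_rot: [3.141, -0.0, 1.82]
force: [0.1, 0.3, 1.1]
width: 16.6
gripper_force: 58.7
```

Run:
```python
from h import *
a=get_image("side")[:,:,::-1]
cv2.imwrite("pics/k1.png",cv2.resize(a[140:230,205:285],(710,800)[::1] if 0 else (533,600),interpolation=cv2.INTER_CUBIC))
print(read_state()["force"])
# final poses: focus guess
F=np.array([570,-206.5,170.]);yaw=.222
rot_f=R.from_euler("z",yaw)*R.from_euler("y",-np.radians(25))
fz=rot_f.as_matrix()[:,2];fx=rot_f.as_matrix()[:,0];print("fx",fx,"fz",fz)
y=fx;z=-fz;rt=R.from_matrix(np.c_[np.cross(y,z),y,z]);print("rot",rt.as_euler("xyz"))
tcp=F+69.5*fz;print("tcp",tcp)
pre=tcp-60*fx+60*fz;print("pre",pre,go(pre,rt))
```

```text
[-0.65993603  0.16138092  1.0595899 ]
fx [0.88406612 0.19955174 0.42261826] fz [-0.4122468  -0.0930525   0.90630779]
rot [2.70526034 0.         1.79279633]
tcp [ 541.34884717 -212.96714897  232.9883912 ]
pre [ 463.57007162 -230.52340337  262.00976272] (array([-354.7, -119.4, -127.1]), array([-0.436, -0.006,  0.027]))
```

Call:
play_rows(
  deltas=[0,0,0.6,0,0,0,0,0,0,0.6,0,0,0,0,0,0,0.6,0,0,0,0],
)

```text
clock: 11.02
eef_pos: [491.9, 142.6, 134.3]
tool_rot: [3.141, -0.0, 1.82]
force: [0.1, -0.0, 1.7]
width: 16.8
gripper_force: 58.7
```

Call:
play_rows(
  deltas=[0,0,-20,0,0,0,0,0,0,-60,0,0,0,0,0,0,-110,0,0,0,0,-50,-17,-127,-0.06,0,0,0,-110,-37,-127,-0.14,0,0.01,0,-170,-57,-127,-0.21,0,0.01,0,-230,-77,-127,-0.29,0,0.02,0,-290,-97,-127,-0.36,-0.005,0.02,0,-340,-114,-127,-0.42,-0.006,0.027,0,-354.5,-119.5,-128,-0.436,-0.006,0.027,0],
)

```text
clock: 12.28
eef_pos: [460.2, -236.6, 261.0]
tool_rot: [2.706, -0.001, 1.781]
force: [0.9, 1.1, -1.9]
width: 16.5
gripper_force: 58.8
```

Call:
play_rows(
  deltas=[0,0,0,0,0,0,0,0,0,0,0,0,0,0,0,0,0,0,0,0,0],
)

```text
clock: 12.65
eef_pos: [463.9, -228.3, 262.4]
tool_rot: [2.706, 0.0, 1.796]
force: [0.4, 0.0, -0.6]
width: 16.7
gripper_force: 58.8
```

Run:
```python
from h import *
np.set_printoptions(precision=4,suppress=True)
s=read_state();print(s["eef_pos"],s["tool_rot"],s["qpos"],s["force"])
F=np.array([570,-206.5,170.]);rt=R.from_euler("xyz",[2.7053,0,1.7928]);fz=-rt.as_matrix()[:,2];fx=rt.as_matrix()[:,1]
print("above",go(F+69.5*fz+30*fz-5*fx,rt)); print("final",go(F+69.5*fz,rt))
```

```text
[ 463.8684 -228.2777  262.3842] [2.7058 0.0002 1.7964] [ 1.1408  0.3588 -0.6872  2.1245 -0.1663  0.4137  0.89  ] [ 0.368   0.0404 -0.5954]
above (array([-2.3, 54.1, 30. ]), array([-0.001, -0.001,  0.003]))
final (array([-2.4, 59.2, 60. ]), array([-0.001, -0.001,  0.003]))
```

Call:
play_rows(
  deltas=[-2.3,30,15,0,0,0.003,0,-2.3,54,30,0,0,0.003,0,-2.3,54,45,0,0,0.003,0,-2.3,54,45,0,0,0.003,0,-2.3,54,45,0,0,0.003,0,-2.3,54,45,0,0,0.003,0],
)

```text
clock: 13.4
eef_pos: [529.4, -218.3, 244.4]
tool_rot: [2.706, -0.001, 1.789]
force: [0.2, 0.7, -2.2]
width: 16.7
gripper_force: 58.9
```

Run:
```python
from h import *
s=read_state();print(s["eef_pos"],s["tool_rot"],s["force"])
a=get_image("side")[:,:,::-1];b=get_image("top")[:,:,::-1];cv2.imwrite("pics/m_side.png",a);cv2.imwrite("pics/m_top.png",b)
f=lambda im,x,y,w,h,W,H:cv2.resize(im[y:y+h,x:x+w],(W,H),interpolation=cv2.INTER_CUBIC)
cv2.imwrite("pics/m1.png",np.hstack([f(a,230,140,80,120,400,600),f(b,280,150,80,120,400,600)]))
z=R.from_euler("xyz",s["tool_rot"]).as_matrix()[:,2];X=s["eef_pos"]+69.5*z
print("ball",X,proj("side",X),proj("top",X))
```

```text
[ 529.42258313 -218.33023625  244.36950969] [ 2.70579365e+00 -9.79577621e-04  1.78851427e+00] [ 0.23055036  0.69871936 -2.18892939]
ball [ 558.05503168 -211.93282863  181.36549343] [264.52799016 199.18259   ] [322.75338316 222.52095135]
```

View pics/m1.png

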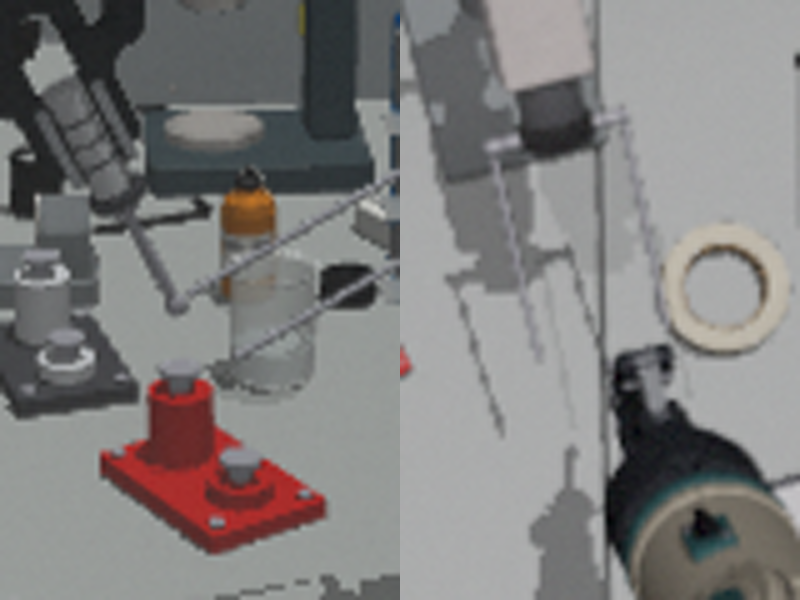

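Crop m1: the ball is at side px (265,200), within 1 px of its projection. The far prong tip is at (268,198) and the near one around (273,213). In the top view the tips are at (307.6,221.6) and (333,215). Next I'll locate the tips numerically.

Run:
```python
from h import *
np.set_printoptions(precision=1,suppress=True,linewidth=220)
g=cv2.cvtColor(cv2.imread("pics/side0.png"),cv2.COLOR_BGR2GRAY)
print("near",np.arange(266,284));print(g[206:220,266:284]);print("far",np.arange(262,278));print(g[192:203,262:278])
t=cv2.cvtColor(cv2.imread("pics/top0.png"),cv2.COLOR_BGR2GRAY)
print("tL 302-313 rows 214-");print(t[214:227,302:314]);print("tR 326-338 rows 206");print(t[206:224,326:340])
rt=R.from_euler("xyz",[2.7053,0,1.7928]);fy=-rt.as_matrix()[:,0]
for F in([570,-206.5,170],[574,-207,170]):
    F=np.array(F)
    for k in(35,0,-35): print(F,k,proj("side",F+k*fy),proj("top",F+k*fy))
```

```text
near [266 267 268 269 270 271 272 273 274 275 276 277 278 279 280 281 282 283]
[[146 146 147 146 147 145 145 146 147 145 111 118 123 134 136 136 137 123]
 [147 146 145 146 146 145 146 146 145 143 114 127 132 133 135 134 134 130]
 [146 147 145 146 146 145 145 146 146 146 117 127 132 134 132 128 116  90]
 [145 145 145 146 147 145 144 145 145 144 101 122 125 134 121  94 109 139]
 [146 146 147 145 147 146 145 146 145 145  96 134 126  98 107 134 137 139]
 [143 144 147 147 145 145 146 140 141 141  83 104  93  84 109 111 116 126]
 [137 136 143 141 143 138 140  91  91  92  94  91 104 106 109 110 114 115]
 [138 136 137 136 122  99  91  92  91  91  93  99 103 108 110 110 114 117]
 [133 131 125 112 129 144  93  90  90  77 100  97 104 107 110 110 113 115]
 [ 88  86  83  98 142 140  99  74  75  91  82  94 102 110 110 111 112 115]
 [ 84  80  63  76  80 109 140  81  75  73  75  87  95 127 117 111 112 118]
 [ 80  76  56  78  76  80 106 127  82  80  84 126  84  92  83 111 114 131]
 [ 74  61  53  78  78  76 101 129 128 128 128 127 127 128  83  86  84  90]
 [ 72  71  77  76  73  67  96 146 130 130 130 
[... 2209 characters left out ...]
 168 168 170 162 126  77  98 147 171 181]
 [169 168 170 168 169 169 169 169 158 114 100  88 123 165]
 [169 171 169 170 169 170 168 169 165 153 125 106  79  82]
 [170 169 172 169 171 170 169 169 169 167 150 136 129 104]
 [169 170 170 169 169 169 170 170 169 166 158 170 162 136]
 [169 169 170 169 171 170 170 169 168 166 160 169 169 170]
 [169 170 168 170 169 169 169 170 169 168 161 165 169 170]]
[ 570.  -206.5  170. ] 35 [274.7 209.4] [333.2 215.4]
[ 570.  -206.5  170. ] 0 [270.1 202.9] [320.3 218.5]
[ 570.  -206.5  170. ] -35 [265.8 196.8] [307.4 221.6]
[ 574 -207  170] 35 [276.7 209.5] [333.3 213.9]
[ 574 -207  170] 0 [272. 203.] [320.4 217. ]
[ 574 -207  170] -35 [267.7 196.9] [307.5 220.1]
```

Run:
```python
from h import *
np.set_printoptions(precision=2,suppress=True)
t=cv2.cvtColor(cv2.imread("pics/top0.png"),cv2.COLOR_BGR2GRAY).astype(float)
# left & right prong centre columns per row (dark-weighted), line fit
for nm,(r0,r1),(x0,y0),(x1,y1) in(("L",(188,222),(299.5,185),(307.7,221.6)),("R",(182,206),(326,180),(331.3,206))):
    P=[]
    for r in range(r0,r1):
        c=x0+(x1-x0)*(r-y0)/(y1-y0);cs=np.arange(int(c)-2,int(c)+4);w=np.clip(np.median(t[r,int(c)-6:int(c)+8])-t[r,cs]-6,0,None)
        if w.sum()>10:P.append((r,(w*cs).sum()/w.sum()))
    P=np.array(P);print(nm,np.polyfit(P[:,0],P[:,1],1)[0])
F=np.array([572.5,-207,169.5])
for yaw in(.18,.2,.222,.24,.26):
    M=(R.from_euler("z",yaw)*R.from_euler("y",-np.radians(25))).as_matrix()
    o=[]
    for k in(35,-35):
        a=F+k*M[:,1];d=proj("top",a+80*M[:,0])-proj("top",a);o.append(d[0]/d[1])
    print(yaw,o)
rt=R.from_euler("xyz",[2.7053,0,1.7928]);fz=-rt.as_matrix()[:,2];fx=rt.as_matrix()[:,1]
print(go(F+69.5*fz,rt))
print(proj("side",F)+[.7,.4])
```

```text
L 0.32276199880392586
R 0.2579315424475974
0.18 [np.float64(0.17223306883025558), np.float64(0.15610885482954245)]
0.2 [np.float64(0.19202681097278973), np.float64(0.17578003359045163)]
0.222 [np.float64(0.21397848586378115), np.float64(0.19757834985965056)]
0.24 [np.float64(0.23209327991916537), np.float64(0.21555277323232272)]
0.26 [np.float64(0.2524003172465889), np.float64(0.2356875857402111)]
(array([ 1.7,  8.4, 17.2]), array([-0.,  0., -0.]))
[272.01 203.61]
```

Run:
```python
from h import *
from scipy.stats import theilslopes
t=cv2.GaussianBlur(cv2.cvtColor(cv2.imread("pics/top0.png"),cv2.COLOR_BGR2GRAY),(0,0),.7).astype(float)
for nm,(r0,r1),(x0,y0),(x1,y1) in(("L",(186,222),(299.3,185),(307.5,221.6)),("R",(178,206),(325,176),(331.2,206))):
    rs=np.arange(r0,r1);C_=[]
    for r in rs:
        c=x0+(x1-x0)*(r-y0)/(y1-y0);cs=np.arange(round(c)-2,round(c)+3);i=cs[t[r,cs].argmin()]
        a,b,d=t[r,i-1:i+2];C_.append(i+.5*(a-d)/(a-2*b+d+1e-9) if a>b<d else i)
    print(nm,theilslopes(C_,rs)[:4],np.round(C_,1))
```

```text
L (np.float64(0.23696078431656437), np.float64(254.77848039157914), np.float64(0.14999999999940394), np.float64(0.292857142858162)) [302.  302.2 297.8 297.7 298.  303.  303.2 303.  303.  303.8 300.  300.
 300.  300.  305.  300.7 300.6 301.  305.9 302.  302.  302.  302.  304.
 304.3 304.9 305.1 305.1 305.3 305.8 306.1 306.1 306.2 306.9 307.2 307.2]
R (np.float64(0.2566846614892348), np.float64(278.33115106107596), np.float64(0.24107142857014688), np.float64(0.2702020201996902)) [324.7 324.7 324.9 325.1 325.6 325.7 325.7 325.9 326.  326.8 326.8 326.9
 327.1 327.  327.9 328.1 328.2 328.4 329.1 329.1 329.2 329.4 329.9 330.4
 330.8 331.3 331.3 331.2]
```

Call:
play_rows(
  deltas=[1.7,8.4,8,0,0,0.0,0,1.7,8.4,17,0,0,0.0,0,1.7,8.4,17,0,0,0,0,1.7,8.4,17,0,0,0,0,1.7,8.4,17,0,0,0,0],
)

```text
clock: 14.12
eef_pos: [544.1, -213.0, 232.4]
tool_rot: [2.706, -0.001, 1.789]
force: [0.3, -0.5, -1.5]
width: 16.5
gripper_force: 58.9
```

Run:
```python
from h import *
s=read_state();print(s["eef_pos"],s["tool_rot"],s["force"])
a=get_image("side")[:,:,::-1];b=get_image("top")[:,:,::-1];cv2.imwrite("pics/n_side.png",a);cv2.imwrite("pics/n_top.png",b)
f=lambda im,x,y,w,h,W,H:cv2.resize(im[y:y+h,x:x+w],(W,H),interpolation=cv2.INTER_CUBIC)
cv2.imwrite("pics/n1.png",np.hstack([f(a,250,180,40,60,400,600),f(b,285,170,60,90,400,600)]))
z=R.from_euler("xyz",s["tool_rot"]).as_matrix()[:,2];X=s["eef_pos"]+69.5*z
print("ball",X,proj("side",X),proj("top",X))
```

```text
[ 544.09580756 -212.97282611  232.44097721] [ 2.70553471e+00 -1.11985606e-03  1.78949585e+00] [ 0.32356305 -0.52331956 -1.45233651]
ball [ 572.73597131 -206.535158    169.44456898] [271.41138411 203.14661072] [320.25131806 217.51057885]
```

View pics/n1.png

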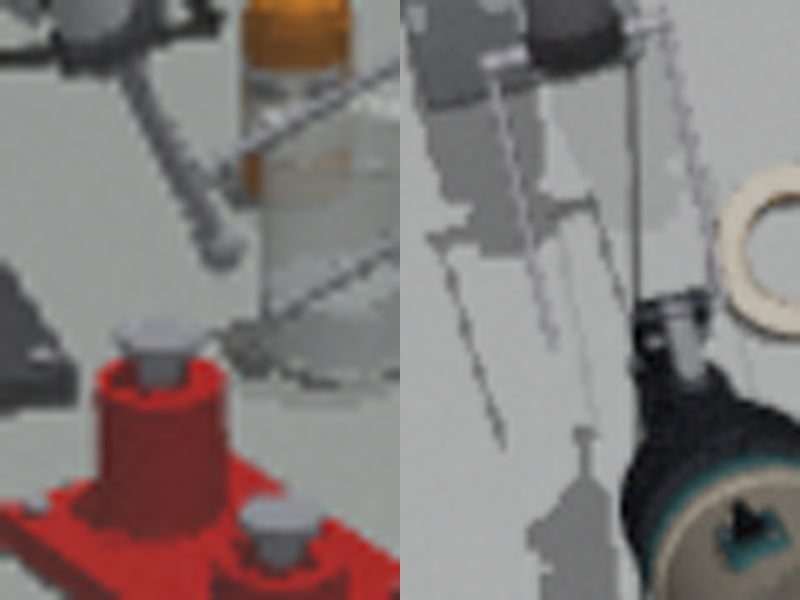

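Crop n1: the ball is at side px (271.5,204.3). The far tip is at (267,198) and the near tip at (276.2,210.9), so their midpoint is (271.6,204.5). That matches. In the top view the ball's shadow, near (312.3,234.5), gives an independent check against the shadows of the prong tips.

Run:
```python
import cv2,numpy as np
np.set_printoptions(linewidth=200)
g=lambda n:cv2.cvtColor(cv2.imread(f"pics/{n}.png"),cv2.COLOR_BGR2GRAY)
t=g("top0");n=g("n_top")
print("L shadow c295-304 r231-239");print(t[231:240,295:305])
print("R shadow c318-328 r226-235");print(t[226:236,318:329])
print("ball shadow c307-318 r230-241");print(n[230:242,307:319])
```

```text
L shadow c295-304 r231-239
[[168 170 159 113 133 168 170 170 169 170]
 [169 170 161 132 128 160 169 170 170 169]
 [169 169 169 157 112 132 167 169 169 170]
 [169 171 169 158 112 134 168 169 169 169]
 [168 169 168 162 131 131 169 168 168 169]
 [170 169 169 168 158 131 169 169 170 170]
 [170 168 170 168 162 147 171 169 170 170]
 [169 170 168 170 169 170 170 169 169 170]
 [170 169 169 169 169 170 170 170 170 170]]
R shadow c318-328 r226-235
[[170 157 101 126 133 169 170 169 169 170 171]
 [169 160 100 111 129 162 169 170 170 170 170]
 [170 160 115 113 114 133 170 170 168 171 171]
 [170 161 117 113 114 135 169 170 169 169 170]
 [169 161 119 121 130 134 170 168 169 170 170]
 [169 161 122 134 161 135 170 171 170 170 170]
 [170 162 117 129 162 147 170 170 171 170 170]
 [171 160 112 130 170 169 170 170 171 171 170]
 [169 161 112 126 170 170 169 170 168 169 170]
 [170 162 113 126 170 171 170 170 170 169 172]]
ball shadow c307-318 r230-241
[[172 172 171 171 171 167 159 168 171 171 172 172]
 [170 172 171 171 173 169 160 162 171 172 172 174]
 [171 172 172 172 173 171 168 160 172 172 172 173]
 [173 172 172 171 159 159 158 162 171 172 172 173]
 [171 172 172 162 116 114 124 152 169 172 171 174]
 [170 171 171 161 114 115 119 140 163 173 172 174]
 [170 172 171 165 132 114 136 173 172 173 173 172]
 [173 171 172 171 162 115 136 172 173 173 172 173]
 [172 173 172 171 160 114 135 170 172 171 173 171]
 [172 173 172 172 161 113 136 172 171 172 172 162]
 [171 174 173 171 161 116 136 172 173 171 171 148]
 [173 174 172 169 149 116 129 163 172 171 164 118]]
```

The shadow says the ball should move about 1.5 mm in +y. I'll nudge it, let it settle and check.

Call:
play_rows(
  deltas=[1.5,0,0,0,0,0.003,0,1.5,0,0,0,0,0.003,0,1.5,0,0,0,0,0.003,0,1.5,0,0,0,0,0.003,0,1.5,0,0,0,0,0.003,0,1.5,0,0,0,0,0.003,0,1.5,0,0,0,0,0.003,0,1.5,0,0,0,0,0.003,0],
)

```text
clock: 15.22
eef_pos: [543.8, -211.5, 232.4]
tool_rot: [2.705, -0.003, 1.787]
force: [0.2, -0.9, -1.5]
width: 16.7
gripper_force: 58.8
```

Run:
```python
from h import *
s=read_state();print(s["eef_pos"],s["tool_rot"],s["force"],abs(s["qd"]).max(),s["clock"])
print(finish_job())
```

```text
[ 543.84384276 -211.45008057  232.39259826] [ 2.70549083e+00 -2.51248324e-03  1.78679136e+00] [ 0.22719647 -0.88612226 -1.51784697] 0.0015237268987774034 15.225
the job is handed in; nothing more can be done
None
```

I handed the job in at 15.2 s: the long stylus pressed the low foot, then the high foot, by about 2–3 mm each (judged from force), and is now held still, leaning back 25°, with its ball within about 2 mm of midway between the prong tips.

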